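# Let the ratchet cheese press down onto a cheese

### The job

Let the cheese press down onto the cheese standing in it: flip the holding pawl up and right over until it lies parked clear of the ratchet wheel, then wind the wheel backwards with its crank until the plate bears on the cheese with a light, definite pressure, about 1 kg and never more than 3 kg or the rind bruises. Leave the pawl parked and the plate resting there, and leave the other cheeses and the jar alone.

Things in the scene. Friction and masses are not known exactly. Their poses are not given: they have to be found in the camera images.
- press: Cheese press, fixed. Origin: underside of its 20 mm steel base, below the plate's axis. z up, y along the crank shaft (crank on the -y side), x towards its red column at the back. Millimetres here: base x -100..120, y +-100; column x 73..103, y +-35; head x -47..103, y +-22, z 141..187; pawl bracket x 18..48, y -32..-20, up to z 238; rack bar over the plate, 12 x 16, up to z 248.
- wheel: Brass-coloured 10-tooth ratchet wheel, 92 mm across, 12 mm thick, axis along press y. Origin: its centre, at (-22, -40, 165) mm in the press frame. Backwards = positive about press +y: its top moves to press +x, the crank rises from the -x side over the top. This lowers the plate 22 mm per rad; stop at 1.95 rad. The shaft is stiff: it stays where left.
- crank_grip (a point): Middle of the crank's black round handle, 20 mm thick, 62 mm long along press y, 55 mm from the shaft axis. At the start at (-76, -135, 173) mm in the press frame, the crank pointing to -x and 8 degrees up. Handle y -98..-164; 12 mm crank arm at y -91. Fixed to the arm, it turns in fingers kept upright. Winding back freely takes 2 to 5 N here.
- pawl: Brass pawl, 60 g, hinged parallel to press y. Origin: on the hinge, at (33, -40, 225) mm in the press frame. At the start it points to -x and down into the teeth and stops the wheel from turning back. It swings up and over, positive about press +y, by 2.5 rad to a stop and stays parked there by its weight, leaning to +x; past about 1.9 rad it falls over by itself.
- pawl_grip (a point): Grip point of the pawl, on a yellow round bar 12 mm thick and 44 mm long (press y -78..-34 mm), parallel to press y, 42 mm from the pawl's hinge axis. At the start at (-9, -65, 229) mm in the press frame; parked at (69, -65, 247).
- plate: Steel press plate, 96 mm disc, 12 mm thick. Origin: centre of its underside, on the press's z axis, 108 mm up at the start; moves only down and up. Once it bears on the cheese each further newton along the crank's circle adds about 2.5 N on the cheese. Both are hard: 1 mm of plate travel past touching is already 20 N or more, too fine for measured poses.
- cheese_a: Brown cheese wheel, 106 mm across. The three cheeses are hand-made and differ in height, from 54 to 66 mm. One of the three (it varies) stands on the press base under the plate, within 10 mm of its axis; the other two stand on the wooden board. Origin: centre of its underside, 20 mm above the counter.
- cheese_b: Red-waxed cheese wheel, 106 mm across, as cheese_a.
- cheese_c: Yellow cheese wheel, 106 mm across, as cheese_a.
- jar: Amber jar with a black lid, 64 mm across, 85 mm tall, standing on the counter beside the press. Origin: centre of its underside.
Things that resemble listed ones, but are neither listed nor needed, are in the scene too. There is more than one size of the cheese_c; the one meant has the size given above. What is shaped like the cheese_b but pink is not meant.

How it is judged (in metres and radians):
On the way, in this order (a step that is already met when the one before it is completed fails the run):
1. the pawl is flipped over and lies parked clear of the wheel (x of pawl_grip in the frame of press above 0.055 m), for 0.2 s.
2. the plate has been wound down and bears on the cheese ((contact force between plate and cheese_a between 3 and 30 N or contact force between plate and cheese_b between 3 and 30 N or contact force between plate and cheese_c between 3 and 30 N)), for 0.2 s.
At the end, for the whole second after the job is handed in: The pawl is parked flipped over (its grip point more than 55 mm to the press's +x side of the plate axis), and the plate bears on the cheese in the press with 3 to 30 N (x of pawl_grip in the frame of press above 0.055 m and (contact force between plate and cheese_a between 3 and 30 N or contact force between plate and cheese_b between 3 and 30 N or contact force between plate and cheese_c between 3 and 30 N)); the robot touches nothing.
It fails at once if the plate presses a cheese with more than 35 N (3 kg and a margin): bruised (contact force between plate and cheese_a above 35 N or contact force between plate and cheese_b above 35 N or contact force between plate and cheese_c above 35 N).
It fails at once if the wheel is forced against the pawl with more than 25 N (contact force between wheel and pawl above 25 N).
It fails at once if the plate is pushed by hand instead of by the crank (more than 5 N) (contact force between any of the fingers, the arm and plate above 5 N).
It fails at once if a cheese or the jar is moved by more than 20 mm (distance of any of cheese_a, cheese_b, cheese_c, jar from where it was at the start of the episode above 0.02 m).
It also fails if it takes over 72 s, if anything falls off the work surface, if the arm or the gripper's body presses on something with over 40 N, if the wrist force passes 120 N, or if a joint passes its speed limit or range.

### The arm

A 6-joint arm with a two-finger parallel gripper is mounted at the origin on the work surface. World frame = base frame: x ahead of the robot, y to its left, z up, the work surface at z = 0. Lengths are in m, angles in degrees, forces in N, time in s.
With the tool pointing down it reaches from about 0.275 to 0.975 m from the base axis. Payload 8.4 kg.
Tool frame: the origin (TCP) lies between the finger pads; the fingertips stand 22 mm ahead of it and the grasp point (between the pads) lies 3 mm ahead of it; z points along the fingers, y is the line along which they close (so a half turn about z gives the same grasp; the last joint's range is limited). The gripper opens to 92 mm and grips with 3 to 60 N. Pads are 20 mm wide; open, the fingers measure 128 mm over their backs; the gripper's body (75 mm by 189 mm) begins 69 mm behind the grasp point.
Start: joints at [70.68, 20.225, 93.587, -0, 66.188, -0.138], TCP at [0.205, 0.59, 0.237] pointing down, gripper open.
Joint ranges: [-150.9, 150.9], [-52.94, 120.26], [3.33, 152.33], [-74.26, 254.26], [0, 154.13], [-172.89, 172.89]. Speed limits (degrees/s): [127.2, 127.2, 159.86, 180, 180, 180].

### API

Orientations are given as a 3x3 rotation matrix whose columns are the frame's x, y, z axes.
In Python, from station import robot, cams, look_for, regions_of gives the robot as it stands. The module is installed in compiled form; this text tells all that it offers.
- The arm moves only by the shell command python3 -m jog [FORCE], which reads ROWS from standard input. ROWS is a JSON list of rows, 1 to 5 of them, each an object with the fields pos (a list: dx, dy, dz in a scale on which 1.0 is 0.3 m), spin (a turn about the tool's z in fractions of the full range, 1 being 180 degrees), aperture (the finger opening in m); a field left out counts as zero (the opening has to be given); each row is the pose to reach, as a shift and turn from the pose commanded when the command began, along the tool's axes at that moment; what a row does not reach only later rows make up. A row lasts 1/8 s, in which the tool goes at most 0.0625 m and 10.7 degrees, less where a joint would pass 70% of its speed; a pose out of reach is approached as far as the arm can. The fingers move at their own pace and stop on an object; FORCE is the grip in N (left out, the last holds). Time passes only in rows, so rows that do not move let the fingers close. It prints the time, the measured TCP pose, the force, the opening and the grip force at its end. Input that does not fit is refused with a message, and nothing moves.
- robot.get_obs(): the state, without advancing time (a new reading comes with each control period).
- cams.grab_frame(name): name is "side" or "top" or "wrist"; returns the picture (400x640x3 uint8, blue, green, red); there is no depth.
- cams.camera_params(name): a dict with "fx", "fy", "cx", "cy" (pixels), "k1" (the pictures are not rectified: a ray, as slopes to the right and down, at radius r is drawn at 1 + k1 r^2 times it, then the intrinsics apply), "xyz" and "attitude" of the camera in the world. Camera axes: x right, y up, looking along -z (the intrinsics and any distortion apply to the point x, -y, -z); pixel columns grow to the right and rows downward; lengths in m; the calibration is good to about 2 mm. A picture is of the moment at which its call begins: read the wrist's pose just before it. camera_params takes no time and is no camera call; for the wrist camera it gives the pose at the moment of the call.
- robot.close_job(): hands the job in; it is judged then, once.
Trained networks look in the newest picture that a camera, given by its name, has taken for a name from the list of things; names that differ only in an ending like _2 or _b are one class to them, and where a whole thing is asked for, a point or a joint stands for the part that bears it (a point fixed in the world has none). Each returns a list of dicts, best first, with "confidence" (0 to 1); they miss things now and then, are a little off and sometimes report something else, mostly with a low value. They report only what shows in the picture. A call takes as long as a camera call. They do not tell look-alikes from the thing itself.
- look_for(camera, query): "bbox" ([centre column, centre row, width, height] in pixels, round what is visible of it).
- regions_of(camera, query): "pixels" (400x640 bool, what is visible of it) and "bbox" ([centre column, centre row, width, height] in pixels, round what is visible of it).
The state is a dict: "t": time; "joint_pos": joint angles; "qd": joint speeds; "joint_efforts": joint torques, N m; "tool_pos": TCP position; "eef_rot": TCP orientation; "wrist_force": force on the tool from outside, world axes, zero at the start; "ft_torque": the same for the moment, N m; "opening": finger opening in m; "finger_force": force on a finger pad.
Only numpy, scipy, OpenCV 4.12 (cv2) and the standard library are available. Lean on these libraries where they do the work, as an engineer would, in place of code of your own. Each camera call takes 0.05 s, during which the arm holds its last target. There are 200 camera calls.

## Working session

There is one attempt and no reset: what is moved stays moved. The work goes in short steps, Python scripts to look and compute and a shell command to move; the robot and the scene stay as the last step left them, time stands still between calls to the robot, and variables do not carry over. Pictures are saved under pics/ and viewed, at most 10 in all, crops included, and the job is handed in when it is done.

```bash
mkdir -p pics; cat > h.py <<'E'
import numpy as np, cv2
from station import robot, cams, look_for, regions_of
E
python3 - <<'E'
from h import *
o=robot.get_obs(); print({k:np.round(v,3).tolist() for k,v in o.items()})
for n in ["side","top","wrist"]:
    p=cams.camera_params(n); print(n,p)
a=[cams.grab_frame(n) for n in ["side","top"]]
cv2.imwrite('pics/a.png',a[0]);cv2.imwrite('pics/b.png',a[1])
for n in ["side","top"]:
  for q in ["press","wheel","crank_grip","pawl","pawl_grip","plate","jar","cheese_a","cheese_b","cheese_c"]:
    print(n,q,[(np.round(d['bbox']).tolist(),round(d['confidence'],2)) for d in look_for(n,q)[:3]])
print(robot.get_obs()['t'])
E
```

```text
{'t': 0.0, 'joint_pos': [70.68, 20.26, 93.628, 0.001, 66.188, -0.136], 'qd': [0.114, 0.043, -0.08, 0.046, -0.023, 0.002], 'joint_efforts': [0.0, -59.383, -33.423, 0.07, 0.023, -0.0], 'tool_pos': [0.205, 0.59, 0.236], 'eef_rot': [[-0.944, 0.329, -0.0], [0.329, 0.944, -0.001], [0.0, -0.001, -1.0]], 'wrist_force': [-0.066, -0.096, 0.278], 'ft_torque': [0.021, 0.027, 0.022], 'finger_force': 0.0, 'opening': 0.092}
side {'fx': 390.7198877696096, 'fy': 390.7198877696096, 'cx': 317.90452550631244, 'cy': 197.03358408885953, 'k1': -0.052680821723390225, 'xyz': array([ 0.03695073, -0.77820069,  0.99665727]), 'attitude': array([[ 0.85011142,  0.37181479, -0.37291332],
       [-0.526416  ,  0.5811554 , -0.6206002 ],
       [-0.01402774,  0.72388685,  0.68977609]])}
top {'fx': 430.75075478775744, 'fy': 430.75075478775744, 'cx': 316.1803078847011, 'cy': 200.66731714396363, 'k1': -0.06800759415073829, 'xyz': array([ 0.32124878, -0.04861463,  1.75742697]), 'attitude': array([[ 0.02317031,  0.99355423, -0.11096457],
       [-0.99970402,  0.02384996,  0.00480126],
       [ 0.00741681,  0.11082048,  0.9
[... 1178 characters left out ...]
35.0, 14.0], 0.85)]
top crank_grip [([308.0, 190.0, 38.0, 20.0], 0.62), ([377.0, 192.0, 24.0, 26.0], 0.56)]
top pawl []
top pawl_grip [([290.0, 177.0, 16.0, 11.0], 0.65), ([414.0, 196.0, 32.0, 25.0], 0.39)]
top plate [([271.0, 188.0, 16.0, 16.0], 0.47)]
top jar [([179.0, 215.0, 21.0, 20.0], 0.72), ([287.0, 188.0, 77.0, 60.0], 0.7)]
top cheese_a [([377.0, 192.0, 24.0, 23.0], 0.97), ([448.0, 240.0, 38.0, 31.0], 0.97), ([274.0, 246.0, 26.0, 24.0], 0.9)]
top cheese_b [([377.0, 192.0, 24.0, 23.0], 0.97), ([448.0, 240.0, 38.0, 31.0], 0.97), ([274.0, 246.0, 26.0, 24.0], 0.9)]
top cheese_c [([377.0, 192.0, 24.0, 23.0], 0.97), ([448.0, 240.0, 38.0, 31.0], 0.97), ([274.0, 246.0, 26.0, 24.0], 0.9)]
1.1
```

```bash
python3 - <<'E'
import cv2
a=cv2.imread('pics/a.png')[110:270,220:460];b=cv2.imread('pics/b.png')[130:280,160:480]
cv2.imwrite('pics/a1.png',cv2.resize(a,None,fx=3.3,fy=3.3,interpolation=3));cv2.imwrite('pics/b1.png',cv2.resize(b,None,fx=2.5,fy=2.5,interpolation=3))
E
```

```text
(no output)
```

View pics/a1.png

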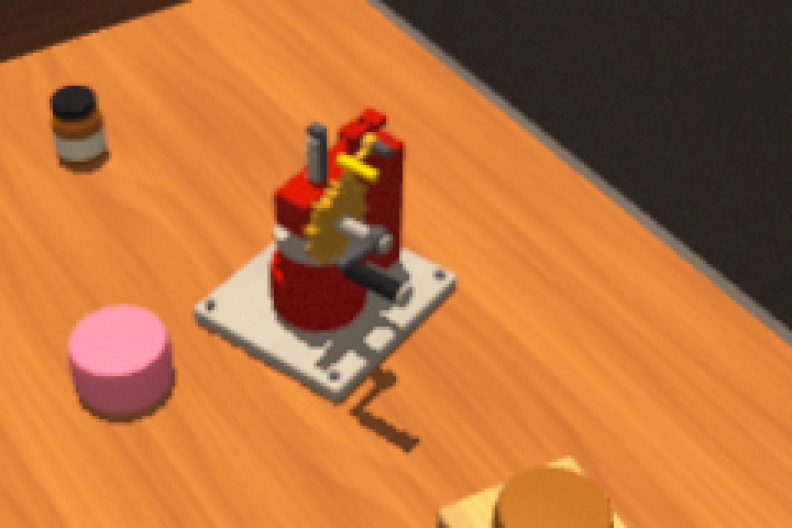

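View pics/b1.png

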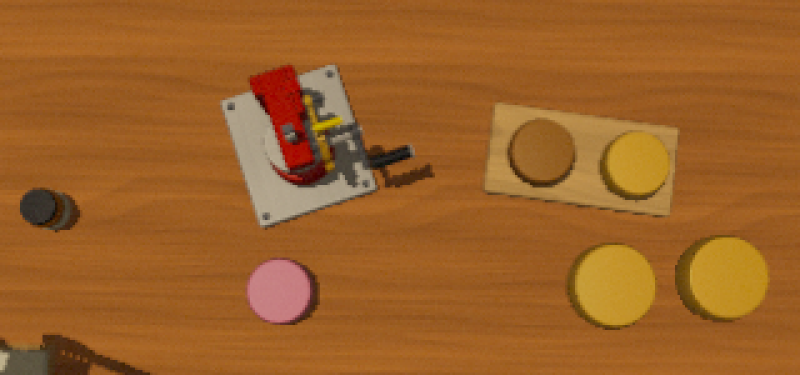

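```bash
cat >> h.py <<'E'
from scipy.optimize import least_squares
def proj(p,X):
    c=(np.atleast_2d(X)-p['xyz'])@p['attitude']; s=np.c_[c[:,0],-c[:,1]]/-c[:,2:3]
    s=s*(1+p['k1']*(s**2).sum(1,keepdims=True))
    return s*[p['fx'],p['fy']]+[p['cx'],p['cy']]
def P2W(v,X):  # v=x,y,yaw(,z)
    c,s=np.cos(v[2]),np.sin(v[2]); R=np.array([[c,-s,0],[s,c,0],[0,0,1]])
    return np.atleast_2d(X)@R.T+[v[0],v[1],v[3]]
E
cat > fit.py <<'E'
from h import *
T=[(-100,-100,20,377,188),(120,-100,20,334,65),(120,100,20,221,101),(-100,100,20,262,227),(0,0,248,290,131),(-9,-78,229,340,124),(-9,-34,229,313,126),(-76,-164,173,410,153)]
S=[(-100,100,20,194,312),(-100,-100,20,337,392),(120,-100,20,456,275),(0,0,248,317,128),(-9,-78,229,377,173),(-9,-34,229,340,157),(-76,-164,173,402,293)]
T=np.array(T,float);S=np.array(S,float)
T[:,:3]/=1e3;S[:,:3]/=1e3
T[:,3:]=T[:,3:]/2.5+[160,130];S[:,3:]=S[:,3:]/3.3+[220,110]
pt,ps=cams.camera_params('top'),cams.camera_params('side')
f=lambda v:np.r_[(proj(pt,P2W(v,T[:,:3]))-T[:,3:]).ravel(),(proj(ps,P2W(v,S[:,:3]))-S[:,3:]).ravel()]
r=least_squares(f,[.4,.1,.3,0],loss='soft_l1')
print(r.x,np.degrees(r.x[2]));print(np.round(f(r.x).reshape(-1,2),1).tolist())
for n,q in dict(crank=(-.076,-.135,.173),pawl=(-.009,-.065,.229),park=(.069,-.065,.247),hinge=(.033,-.04,.225)).items(): print(n,P2W(r.x,q).round(4))
E
python3 fit.py
```

```text
[ 5.54835958e-01  9.14068708e-02  3.48167466e-01 -5.50732737e-05] 19.948526392797596
[[0.3, 0.3], [0.4, -1.0], [-0.7, -0.1], [-0.7, 0.4], [-1.0, -1.0], [0.9, -1.8], [0.1, 1.2], [1.2, -1.3], [-1.2, -1.4], [-0.4, -0.1], [0.5, -0.3], [-0.3, -0.5], [-0.7, 1.2], [-0.6, 0.8], [1.1, 1.1]]
crank [[ 0.5295 -0.0614  0.1729]]
pawl [[0.5686 0.0272 0.2289]]
park [[0.6419 0.0538 0.2469]]
hinge [[0.5995 0.0651 0.2249]]
```

The manual's scale: shifts go in shares of 0.3 m and turns go in shares of 180 degrees. Converting my numbers, -0.227 m / 0.3 = -0.7567, -0.18 m / 0.3 = -0.6.

```bash
echo '[{"pos":[-0.15, -0.1167, -0.1], "aperture":0.092}, {"pos":[-0.3, -0.2333, -0.2], "aperture":0.092}, {"pos":[-0.45, -0.35, -0.3], "aperture":0.092}, {"pos":[-0.6, -0.4667, -0.4], "aperture":0.092}, {"pos":[-0.7567, -0.59, -0.4], "aperture":0.092}]' | python3 -m jog && echo '[{"pos":[-0.16, -0.1267, 0], "spin":0.0567, "aperture":0.092}, {"pos":[-0.32, -0.25, 0], "spin":0.1133, "aperture":0.092}, {"pos":[-0.48, -0.3767, 0], "spin":0.1694, "aperture":0.092}, {"pos":[-0.64, -0.5, 0], "spin":0.2261, "aperture":0.092}, {"pos":[-0.8, -0.6267, 0], "spin":0.2822, "aperture":0.092}]' | python3 -m jog && echo '[{"aperture":0.092}, {"aperture":0.092}]' | python3 -m jog; python3 -c "
from h import *
print(robot.get_obs()['eef_rot'])"
```

```text
t: 1.72
tool_pos: [0.3607, 0.3514, 0.3588]
eef_rot: [[-0.945, 0.328, 0.003], [0.328, 0.945, 0.003], [-0.002, 0.004, -1.0]]
wrist_force: [1.4, 0.4, -0.5]
opening: 0.0918
finger_force: 0.0
t: 2.35
tool_pos: [0.5251, 0.0938, 0.3567]
eef_rot: [[-0.337, 0.942, 0.001], [0.942, 0.337, 0.0], [0.0, 0.001, -1.0]]
wrist_force: [1.1, 1.1, -0.4]
opening: 0.0919
finger_force: 0.0
t: 2.6
tool_pos: [0.524, 0.0956, 0.3562]
eef_rot: [[-0.342, 0.94, -0.001], [0.94, 0.342, 0.0], [0.001, -0.0, -1.0]]
wrist_force: [0.4, -0.3, 0.3]
opening: 0.0921
finger_force: 0.0
[[-3.42436162e-01  9.39540916e-01 -5.85070794e-04]
 [ 9.39540934e-01  3.42436404e-01  3.76693977e-04]
 [ 5.54268943e-04 -4.20704321e-04 -9.99999758e-01]]
```

Converted, -0.08 m / 0.3 = -0.2667, 0.0185 m / 0.3 = 0.0617.

```bash
echo '[{"pos":[-0.1333, 0.03, 0], "aperture":0.06}, {"pos":[-0.2667, 0.0617, 0], "aperture":0.06}, {"pos":[-0.2667, 0.0617, 0], "aperture":0.06}]' | python3 -m jog; python3 - <<'E'
from h import *
p=cams.camera_params('wrist'); f=cams.grab_frame('wrist'); cv2.imwrite('pics/w1.png',f); print(p['xyz'],p['attitude'].round(3))
v=[.5548,.0914,.34817,0]
for n,q in dict(crank=(-.076,-.135,.173),crankend=(-.076,-.164,.173),pawl=(-.009,-.065,.229),e1=(-.009,-.078,.229),e2=(-.009,-.034,.229),rack=(0,0,.248)).items(): print(n,proj(p,P2W(v,np.array(q))).round(1))
for q in ['pawl_grip','crank_grip']: print(q,[(np.round(d['bbox']).tolist(),round(d['confidence'],2)) for d in look_for('wrist',q)[:3]])
E
```

```text
t: 2.98
tool_pos: [0.5694, 0.0268, 0.3562]
eef_rot: [[-0.343, 0.939, 0.0], [0.939, 0.343, -0.0], [-0.0, -0.0, -1.0]]
wrist_force: [-0.8, 0.4, 0.1]
opening: 0.0641
finger_force: 0.0
[0.54580049 0.09130936 0.50418401] [[ 0.939 -0.332 -0.084]
 [ 0.343  0.91   0.232]
 [-0.001 -0.247  0.969]]
crank [[264.9 241. ]]
crankend [[266.  262.1]]
pawl [[318.2 197.7]]
e1 [[318.2 210.1]]
e2 [[318.2 166.8]]
rack [[328.5 131.2]]
pawl_grip [([340.0, 188.0, 56.0, 46.0], 0.74), ([296.0, 153.0, 1.0, 6.0], 0.74)]
crank_grip [([301.0, 210.0, 86.0, 108.0], 0.87)]
```

View pics/w1.png

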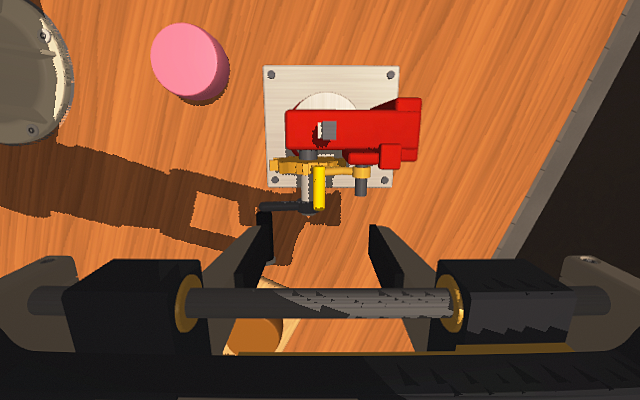

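Converted, 0.09 m / 0.3 = 0.3, 0.07 m / 0.3 = 0.2333.

```bash
echo '[{"aperture":0.024}, {"pos":[0, 0, 0.1333], "aperture":0.024}, {"pos":[0, 0, 0.2333], "aperture":0.024}, {"pos":[0, 0, 0.3], "aperture":0.024}, {"pos":[0, 0, 0.3], "aperture":0.024}]' | python3 -m jog 8; python3 - <<'E'
from h import *
f=cams.grab_frame('wrist'); cv2.imwrite('pics/w2.png',cv2.resize(f[100:350,200:440],None,fx=2.4,fy=2.4))
E
```

```text
t: 3.75
tool_pos: [0.5678, 0.0276, 0.2652]
eef_rot: [[-0.343, 0.939, -0.003], [0.939, 0.343, 0.0], [0.001, -0.003, -1.0]]
wrist_force: [0.7, -1.0, 1.1]
opening: 0.0244
finger_force: 0.0
```

View pics/w2.png

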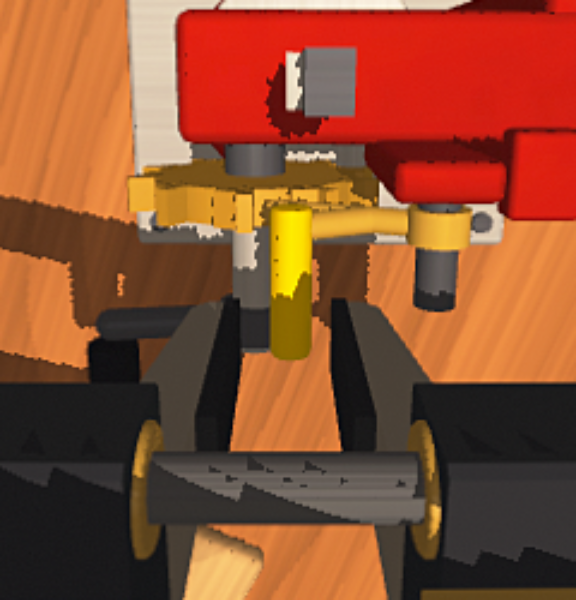

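Converted, 0.033 m / 0.3 = 0.11, 0.017 m / 0.3 = 0.0567.

```bash
echo '[{"pos":[0, 0.0033, 0.0567], "aperture":0.024}, {"pos":[0, 0.0033, 0.11], "aperture":0.024}, {"pos":[0, 0.0033, 0.11], "aperture":0.024}, {"pos":[0, 0.0033, 0.11], "aperture":0.0}, {"pos":[0, 0.0033, 0.11], "aperture":0.0}]' | python3 -m jog 8;echo '[{"aperture":0}, {"aperture":0}]' | python3 -m jog
```

```text
t: 4.42
tool_pos: [0.5696, 0.0269, 0.2336]
eef_rot: [[-0.342, 0.94, -0.001], [0.94, 0.342, -0.0], [-0.0, -0.001, -1.0]]
wrist_force: [-3.9, -2.9, -0.3]
opening: 0.0116
finger_force: 8.0
t: 4.68
tool_pos: [0.5696, 0.0269, 0.2335]
eef_rot: [[-0.342, 0.94, -0.001], [0.94, 0.342, -0.0], [-0.0, -0.001, -1.0]]
wrist_force: [-3.8, -3.2, 2.8]
opening: 0.0113
finger_force: 8.0
```

Converted, -0.0308 m / 0.3 = -0.1027, 0.001 m / 0.3 = 0.0033.

```bash
echo '[{"pos":[0, 0.0033, -0.025], "aperture":0}, {"pos":[0, 0.01, -0.0473], "aperture":0}, {"pos":[0, 0.0233, -0.0683], "aperture":0}, {"pos":[0, 0.0383, -0.087], "aperture":0}, {"pos":[0, 0.0583, -0.1027], "aperture":0}]' | python3 -m jog
```

```text
t: 5.3
tool_pos: [0.5847, 0.0321, 0.2656]
eef_rot: [[-0.342, 0.94, -0.004], [0.94, 0.342, -0.002], [-0.001, -0.004, -1.0]]
wrist_force: [-14.3, -7.3, 14.6]
opening: 0.0143
finger_force: 8.0
```

```bash
python3 - <<'E'
from h import *
f=cams.grab_frame('wrist'); cv2.imwrite('pics/w3.png',cv2.resize(f[100:350,200:440],None,fx=2.4,fy=2.4))
print(robot.get_obs()['wrist_force'],robot.get_obs()['opening'])
E
```

```text
[-5.49801065 -5.48523752 11.59109362] 0.011429482343882701
```

View pics/w3.png

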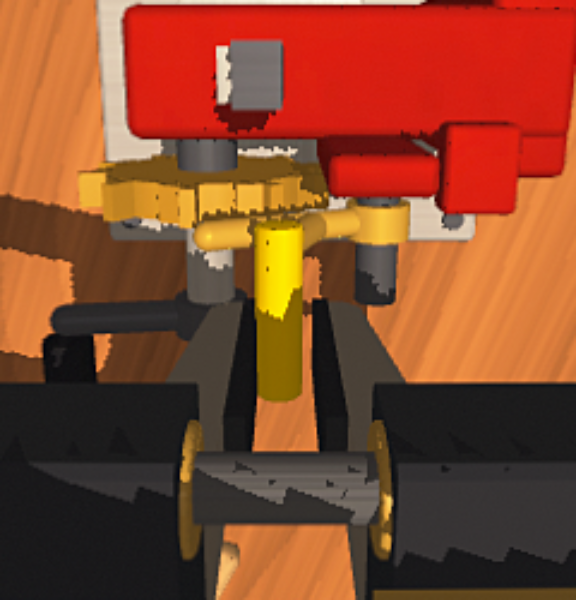

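Converted, 0.0205 m / 0.3 = 0.0683, 0.0129 m / 0.3 = 0.043.

```bash
echo '[{"pos":[0, 0.0083, -0.0117], "aperture":0}, {"pos":[0, 0.0193, -0.0167], "aperture":0}, {"pos":[0, 0.043, -0.0253], "aperture":0}, {"pos":[0, 0.0683, -0.0293], "aperture":0}, {"pos":[0, 0.0683, -0.0293], "aperture":0}]' | python3 -m jog
```

```text
t: 5.98
tool_pos: [0.607, 0.0405, 0.2735]
eef_rot: [[-0.343, 0.94, 0.002], [0.94, 0.343, 0.0], [-0.0, 0.002, -1.0]]
wrist_force: [-0.5, -2.2, 4.8]
opening: 0.0118
finger_force: 8.0
```

Converted, 0.0295 m / 0.3 = 0.0983, 0.0222 m / 0.3 = 0.074.

```bash
echo '[{"pos":[0, 0.025, 0.0003], "aperture":0}, {"pos":[0, 0.0503, 0.0043], "aperture":0}, {"pos":[0, 0.074, 0.0127], "aperture":0}, {"pos":[0, 0.0983, 0.0267], "aperture":0}, {"pos":[0, 0.0983, 0.0267], "aperture":0}]' | python3 -m jog; echo '[{"aperture":0.044}, {"aperture":0.044}, {"aperture":0.044}, {"pos":[0, 0, -0.1], "aperture":0.044}, {"pos":[0, 0, -0.2333], "aperture":0.044}]' | python3 -m jog; python3 - <<'E'
from h import *
print(robot.get_obs()['tool_pos'])
f=cams.grab_frame('wrist'); cv2.imwrite('pics/w4.png',f[:350,150:500])
p=cams.camera_params('wrist');v=[.5548,.0914,.34817,0]
for n,q in dict(crank=(-.076,-.135,.173),crankend=(-.076,-.164,.173),e1=(.069,-.078,.247),e2=(.069,-.034,.247),rack=(0,0,.248)).items(): print(n,proj(p,P2W(v,np.array(q))).round(1))
E
```

```text
t: 6.6
tool_pos: [0.634, 0.0506, 0.2643]
eef_rot: [[-0.342, 0.94, 0.0], [0.94, 0.342, 0.0], [0.0, 0.0, -1.0]]
wrist_force: [0.9, -1.2, -0.4]
opening: 0.0116
finger_force: 8.0
t: 7.22
tool_pos: [0.6327, 0.0502, 0.3349]
eef_rot: [[-0.342, 0.94, -0.002], [0.94, 0.342, -0.0], [0.001, -0.002, -1.0]]
wrist_force: [-0.7, 0.2, 0.3]
opening: 0.0441
finger_force: 0.0
[0.63267115 0.05024695 0.33486084]
crank [[204.2 245.4]]
crankend [[206.6 267.2]]
e1 [[326.7 220. ]]
e2 [[327.1 171.5]]
rack [[244.4 131.2]]
```

View pics/w4.png

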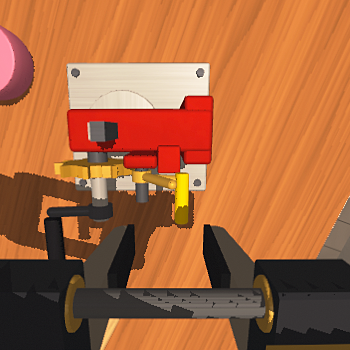

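Converted, -0.1352 m / 0.3 = -0.4507, -0.0716 m / 0.3 = -0.2387.

```bash
echo '[{"pos":[-0.0833, -0.1667, 0], "aperture":0.04}, {"pos":[-0.1667, -0.3333, 0], "aperture":0.04}, {"pos":[-0.2387, -0.4507, 0.1], "aperture":0.04}, {"pos":[-0.2387, -0.4507, 0.2667], "aperture":0.04}, {"pos":[-0.2387, -0.4507, 0.3333], "aperture":0.04}]' | python3 -m jog;echo '[{"aperture":0.04}, {"aperture":0.04}]' | python3 -m jog; python3 - <<'E'
from h import *
print(robot.get_obs()['tool_pos'])
f=cams.grab_frame('wrist'); cv2.imwrite('pics/w5.png',f[:350,150:500])
p=cams.camera_params('wrist');v=[.5548,.0914,.34817,0]
for n,q in dict(crank=(-.076,-.135,.173),crankend=(-.076,-.164,.173)).items(): print(n,proj(p,P2W(v,np.array(q))).round(1))
E
```

```text
t: 7.9
tool_pos: [0.5292, -0.0637, 0.2328]
eef_rot: [[-0.341, 0.94, -0.002], [0.94, 0.341, 0.0], [0.001, -0.002, -1.0]]
wrist_force: [0.5, 0.2, -0.2]
opening: 0.0399
finger_force: 0.0
t: 8.15
tool_pos: [0.5315, -0.0633, 0.236]
eef_rot: [[-0.342, 0.94, 0.002], [0.94, 0.342, -0.0], [-0.001, 0.001, -1.0]]
wrist_force: [0.3, -0.7, 0.2]
opening: 0.0402
finger_force: 0.0
[ 0.53153716 -0.06329256  0.2360461 ]
crank [[316.8 215. ]]
crankend [[316.8 249.4]]
```

View pics/w5.png

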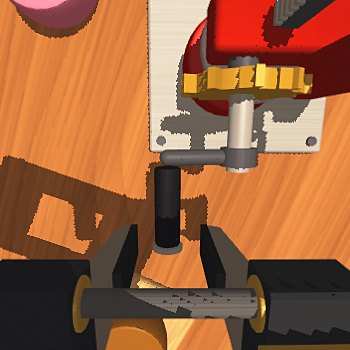

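Converted, 0.06 m / 0.3 = 0.2, 0.03 m / 0.3 = 0.1.

```bash
echo '[{"pos":[0, -0.0033, 0.1], "aperture":0.04}, {"pos":[0, -0.0033, 0.2], "aperture":0.04}, {"pos":[0, -0.0033, 0.2], "aperture":0.04}, {"pos":[0, -0.0033, 0.2], "aperture":0.0}, {"pos":[0, -0.0033, 0.2], "aperture":0.0}]' | python3 -m jog 12;echo '[{"aperture":0}, {"aperture":0}]' | python3 -m jog; python3 -c "
from h import *
import math
def r(a): return -.022+.055*math.cos(a), .165+.055*math.sin(a)
s=math.radians(172)
for k in range(0,85,10):
  a=r(s-math.radians(k));b=r(s); print(k,round(a[0]-b[0],4),round(b[1]-a[1],4))"
```

```text
t: 8.82
tool_pos: [0.5309, -0.0637, 0.1765]
eef_rot: [[-0.342, 0.94, 0.002], [0.94, 0.342, -0.0], [-0.001, 0.002, -1.0]]
wrist_force: [-0.2, 0.0, 0.1]
opening: 0.0218
finger_force: 0.0
t: 9.07
tool_pos: [0.5306, -0.0638, 0.1761]
eef_rot: [[-0.342, 0.94, 0.002], [0.94, 0.342, -0.0], [-0.001, 0.002, -1.0]]
wrist_force: [-0.7, -1.1, 5.8]
opening: 0.0195
finger_force: 12.0
0 0.0 0.0
10 0.0022 -0.0093
20 0.0059 -0.0182
30 0.0111 -0.0262
40 0.0177 -0.0332
50 0.0253 -0.039
60 0.0339 -0.0433
70 0.043 -0.0461
80 0.0525 -0.0473
```

Converted, -0.0182 m / 0.3 = -0.0607, -0.0138 m / 0.3 = -0.046.

```bash
echo '[{"pos":[0, 0.0033, -0.0157], "aperture":0}, {"pos":[0, 0.0073, -0.031], "aperture":0}, {"pos":[0, 0.013, -0.046], "aperture":0}, {"pos":[0, 0.0197, -0.0607], "aperture":0}, {"pos":[0, 0.0197, -0.0607], "aperture":0}]' | python3 -m jog
```

```text
t: 9.7
tool_pos: [0.5345, -0.0622, 0.1935]
eef_rot: [[-0.343, 0.939, -0.002], [0.939, 0.343, -0.001], [-0.0, -0.002, -1.0]]
wrist_force: [-4.2, -6.8, 2.6]
opening: 0.019
finger_force: 12.0
```

Converted, -0.015 m / 0.3 = -0.05, 0.0118 m / 0.3 = 0.0393.

```bash
echo '[{"pos":[0, 0.008, -0.014], "aperture":0}, {"pos":[0, 0.0173, -0.0267], "aperture":0}, {"pos":[0, 0.028, -0.039], "aperture":0}, {"pos":[0, 0.0393, -0.05], "aperture":0}, {"pos":[0, 0.0393, -0.05], "aperture":0}]' | python3 -m jog; echo '[{"aperture":0}, {"aperture":0}]' | python3 -m jog
```

```text
t: 10.32
tool_pos: [0.5422, -0.0595, 0.2085]
eef_rot: [[-0.343, 0.939, -0.009], [0.939, 0.343, -0.004], [-0.0, -0.01, -1.0]]
wrist_force: [-18.0, -12.9, 14.4]
opening: 0.0198
finger_force: 12.0
t: 10.58
tool_pos: [0.5422, -0.0595, 0.2085]
eef_rot: [[-0.343, 0.939, -0.009], [0.939, 0.343, -0.003], [-0.0, -0.01, -1.0]]
wrist_force: [-19.0, -13.7, 13.1]
opening: 0.0194
finger_force: 12.0
```

Converted, -0.005 m / 0.3 = -0.0167, 0.003 m / 0.3 = 0.01.

```bash
echo '[{"pos":[0, -0.0167, 0], "aperture":0.024}, {"pos":[0, -0.0167, 0], "aperture":0.024}, {"pos":[0, -0.0167, 0.01], "aperture":0.024}, {"pos":[0, -0.0167, 0.01], "aperture":0}, {"pos":[0, -0.0167, 0.01], "aperture":0}]' | python3 -m jog 4;  echo '[{"aperture":0}, {"aperture":0}]' | python3 -m jog;python3 - <<'E'
from h import *
o=robot.get_obs();d=o['tool_pos']-[.5548,.0914,0];c,s=np.cos(.34817),np.sin(.34817)
x=d[0]*c+d[1]*s; print('press x,y',x,-d[0]*s+d[1]*c)
print('angle',np.degrees(np.arccos((x+.022)/.055)))
f=cams.grab_frame('wrist'); cv2.imwrite('pics/w6.png',f[:350,150:500])
p=cams.camera_params('wrist');v=[.5548,.0914,.34817,0]
for a in (125,130,135,140,145,150):
  a_=np.radians(a); print(a,proj(p,P2W(v,np.array([[-.022+.055*np.cos(a_),y,.165+.055*np.sin(a_)] for y in (-.098,-.164)]))).round(0).tolist())
E
```

```text
t: 11.2
tool_pos: [0.5416, -0.0591, 0.2049]
eef_rot: [[-0.342, 0.94, -0.001], [0.94, 0.342, 0.0], [0.0, -0.001, -1.0]]
wrist_force: [-1.9, 0.0, 0.4]
opening: 0.0199
finger_force: 4.0
t: 11.45
tool_pos: [0.5416, -0.0591, 0.2049]
eef_rot: [[-0.342, 0.94, -0.001], [0.94, 0.342, 0.0], [0.0, -0.001, -1.0]]
wrist_force: [-1.1, 1.3, -1.9]
opening: 0.0199
finger_force: 4.0
press x,y -0.06377213351453576 -0.1369893503574186
angle 139.41955190334002
125 [[339.0, 187.0], [337.0, 300.0]]
130 [[331.0, 186.0], [330.0, 297.0]]
135 [[324.0, 185.0], [324.0, 294.0]]
140 [[318.0, 184.0], [318.0, 290.0]]
145 [[313.0, 182.0], [314.0, 287.0]]
150 [[309.0, 181.0], [310.0, 284.0]]
```

View pics/w6.png

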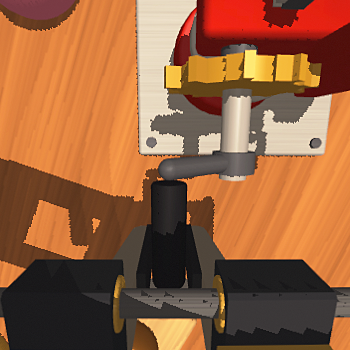

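Converted, 0.0107 m / 0.3 = 0.0357, 0.0068 m / 0.3 = 0.0227.

```bash
echo '[{"aperture":0}, {"pos":[0, 0.011, -0.0113], "aperture":0}, {"pos":[0, 0.0227, -0.0223], "aperture":0}, {"pos":[0, 0.0357, -0.032], "aperture":0}, {"pos":[0, 0.0357, -0.032], "aperture":0}]' | python3 -m jog 15; cat > st.py <<'E'
from h import *
o=robot.get_obs();d=o['tool_pos']-[.5548,.0914,0];c,s=np.cos(.34817),np.sin(.34817)
F=[]
for i in range(1): F.append(robot.get_obs()['wrist_force'])
F=np.mean(F,0)
x=d[0]*c+d[1]*s; a=np.arccos((x+.022)/.055); fx=F[0]*c+F[1]*s
print('x %.4f z %.4f ang %.1f rad %.4f  Fx %.1f Fy %.1f Fz %.1f tang %.1f radial %.1f'%(x,o['tool_pos'][2]-.003,np.degrees(a),np.hypot(x+.022,o['tool_pos'][2]-.168),fx,-F[0]*s+F[1]*c,F[2],fx*np.sin(a)-F[2]*np.cos(a),fx*np.cos(a)+F[2]*np.sin(a)))
E
python3 st.py
```

```text
t: 12.12
tool_pos: [0.5501, -0.0562, 0.2153]
eef_rot: [[-0.343, 0.939, -0.004], [0.939, 0.343, -0.001], [0.0, -0.005, -1.0]]
wrist_force: [-12.0, -3.7, 8.7]
opening: 0.0194
finger_force: 15.0
x -0.0548 z 0.2123 ang 126.6 rad 0.0576  Fx -12.5 Fy 0.6 Fz 8.7 tang -4.9 radial 14.5
```

Converted, 0.005 m / 0.3 = 0.0167, -0.002 m / 0.3 = -0.0067.

```bash
echo '[{"aperture":0.024}, {"aperture":0.024}, {"pos":[0, 0.0083, -0.0033], "aperture":0.024}, {"pos":[0, 0.0167, -0.0067], "aperture":0.024}, {"pos":[0, 0.0167, -0.0067], "aperture":0.024}]' | python3 -m jog 15; python3 st.py
```

```text
t: 12.75
tool_pos: [0.5549, -0.0547, 0.2174]
eef_rot: [[-0.343, 0.939, -0.004], [0.939, 0.343, -0.002], [-0.0, -0.004, -1.0]]
wrist_force: [-13.3, -5.1, 13.2]
opening: 0.0239
finger_force: 7.1
x -0.0497 z 0.2144 ang 120.3 rad 0.0567  Fx -14.3 Fy -0.2 Fz 13.2 tang -5.7 radial 18.6
```

Converted, -0.0025 m / 0.3 = -0.0083, -0.001 m / 0.3 = -0.0033.

```bash
echo '[{"pos":[0, 0, -0.0033], "aperture":0.024}, {"pos":[0, 0, -0.0083], "aperture":0.024}, {"pos":[0, 0, -0.0083], "aperture":0.024}]' | python3 -m jog 15; python3 st.py
```

```text
t: 13.12
tool_pos: [0.5568, -0.054, 0.2196]
eef_rot: [[-0.342, 0.94, 0.0], [0.94, 0.342, -0.0], [-0.0, 0.0, -1.0]]
wrist_force: [-5.4, -1.4, 4.9]
opening: 0.024
finger_force: 2.4
x -0.0477 z 0.2166 ang 117.9 rad 0.0577  Fx -5.6 Fy 0.5 Fz 4.9 tang -2.6 radial 6.9
```

Converted, 0.003 m / 0.3 = 0.01, -0.0018 m / 0.3 = -0.006.

```bash
sed -i 's/x=d\[0\]\*c+d\[1\]\*s;/x=d[0]*c+d[1]*s-.002;/; s/\/.055); fx/\/.055); print("turned",172-np.degrees(a),"plate",108-22*(np.radians(172)-a)); fx/' st.py
echo '[{"pos":[0, 0.005, -0.0033], "aperture":0.024}, {"pos":[0, 0.01, -0.006], "aperture":0.024}, {"pos":[0, 0.01, -0.006], "aperture":0.024}]' | python3 -m jog ; python3 st.py;echo '[{"pos":[0, 0.0027, -0.0013], "aperture":0.024}, {"pos":[0, 0.0053, -0.0027], "aperture":0.024}, {"pos":[0, 0.0053, -0.0027], "aperture":0.024}]' | python3 -m jog ; python3 st.py
```

```text
t: 13.5
tool_pos: [0.5593, -0.0531, 0.2214]
eef_rot: [[-0.342, 0.94, -0.0], [0.94, 0.342, -0.001], [-0.0, -0.001, -1.0]]
wrist_force: [-5.9, -2.9, 4.6]
opening: 0.0239
finger_force: 3.1
turned 54.90015076781067 plate 86.91985540372903
x -0.0471 z 0.2184 ang 117.1 rad 0.0590  Fx -6.5 Fy -0.7 Fz 4.6 tang -3.7 radial 7.0
t: 13.88
tool_pos: [0.561, -0.0526, 0.2222]
eef_rot: [[-0.342, 0.94, 0.0], [0.94, 0.342, -0.001], [-0.001, -0.0, -1.0]]
wrist_force: [-5.1, -1.4, 5.8]
opening: 0.0239
finger_force: 2.7
turned 56.98513680386846 plate 86.11927823760814
x -0.0453 z 0.2192 ang 115.0 rad 0.0590  Fx -5.3 Fy 0.5 Fz 5.8 tang -2.3 radial 7.5
```

Converted, 0.0012 m / 0.3 = 0.004, -0.0007 m / 0.3 = -0.0023.

```bash
echo 'import sys; sys.exit(abs(fx*np.sin(a)-F[2]*np.cos(a))>5.5)' >> st.py
echo '[{"pos":[0, 0.002, -0.0017], "aperture":0.024}, {"pos":[0, 0.004, -0.0023], "aperture":0.024}, {"pos":[0, 0.004, -0.0023], "aperture":0.024}]' | python3 -m jog >/dev/null; python3 st.py&& echo '[{"pos":[0, 0.002, -0.001], "aperture":0.024}, {"pos":[0, 0.004, -0.002], "aperture":0.024}, {"pos":[0, 0.004, -0.002], "aperture":0.024}]' | python3 -m jog>/dev/null ; python3 st.py && echo '[{"pos":[0, 0.002, -0.001], "aperture":0.024}, {"pos":[0, 0.004, -0.0017], "aperture":0.024}, {"pos":[0, 0.004, -0.0017], "aperture":0.024}]' | python3 -m jog>/dev/null ; python3 st.py && echo '[{"pos":[0, 0.002, -0.001], "aperture":0.024}, {"pos":[0, 0.004, -0.0017], "aperture":0.024}, {"pos":[0, 0.004, -0.0017], "aperture":0.024}]' | python3 -m jog>/dev/null ; python3 st.py
```

```text
turned 58.42543735242313 plate 85.56624252821582
x -0.0440 z 0.2199 ang 113.6 rad 0.0591  Fx -4.8 Fy -0.2 Fz 4.9 tang -2.5 radial 6.4
turned 58.42543735242313 plate 85.56624252821582
x -0.0440 z 0.2199 ang 113.6 rad 0.0591  Fx -4.8 Fy -0.2 Fz 4.9 tang -2.5 radial 6.4
turned 58.42543735242313 plate 85.56624252821582
x -0.0440 z 0.2199 ang 113.6 rad 0.0591  Fx -4.8 Fy -0.2 Fz 4.9 tang -2.5 radial 6.4
turned 58.42543735242313 plate 85.56624252821582
x -0.0440 z 0.2199 ang 113.6 rad 0.0591  Fx -4.8 Fy -0.2 Fz 4.9 tang -2.5 radial 6.4False
False
False
False
```

```bash
sed -i 's/sys.exit(abs\(.*\)>5.5)/sys.exit(int(abs\1>5.5))/' st.py; tail -1 st.py
echo '[{"pos":[0, 0.002, -0.001], "aperture":0.024}, {"pos":[0, 0.004, -0.002], "aperture":0.024}, {"pos":[0, 0.004, -0.002], "aperture":0.024}]' | python3 -m jog>/dev/null ; python3 st.py && echo '[{"pos":[0, 0.002, -0.001], "aperture":0.024}, {"pos":[0, 0.004, -0.0017], "aperture":0.024}, {"pos":[0, 0.004, -0.0017], "aperture":0.024}]' | python3 -m jog>/dev/null && python3 st.py && echo '[{"pos":[0, 0.002, -0.001], "aperture":0.024}, {"pos":[0, 0.004, -0.0017], "aperture":0.024}, {"pos":[0, 0.004, -0.0017], "aperture":0.024}]' | python3 -m jog>/dev/null && python3 st.py && echo '[{"pos":[0, 0.002, -0.001], "aperture":0.024}, {"pos":[0, 0.004, -0.0017], "aperture":0.024}, {"pos":[0, 0.004, -0.0017], "aperture":0.024}]' | python3 -m jog>/dev/null && python3 st.py
```

```text
import sys; sys.exit(int(abs(fx*np.sin(a)-F[2]*np.cos(a))>5.5))
turned 59.91187209199674 plate 84.99549256114098
x -0.0427 z 0.2205 ang 112.1 rad 0.0592  Fx -4.7 Fy 0.3 Fz 4.1 tang -2.8 radial 5.5
turned 61.27975671002963 plate 84.47026257295568
x -0.0415 z 0.2207 ang 110.7 rad 0.0590  Fx -3.3 Fy -1.0 Fz 3.4 tang -1.9 radial 4.4
turned 62.51205922337833 plate 83.9970923757079
x -0.0403 z 0.2212 ang 109.5 rad 0.0591  Fx -3.8 Fy -1.4 Fz 2.4 tang -2.8 radial 3.5
turned 63.834597184509434 plate 83.48927425381217
x -0.0391 z 0.2217 ang 108.2 rad 0.0592  Fx -3.6 Fy -1.6 Fz 2.3 tang -2.7 radial 3.3
```

Converted, 0.0012 m / 0.3 = 0.004, 0.0006 m / 0.3 = 0.002.

```bash
sed -i 's/>5.5/>4.5/' st.py
echo '[{"pos":[0, 0.002, -0.0007], "aperture":0.024}, {"pos":[0, 0.004, -0.0013], "aperture":0.024}, {"pos":[0, 0.004, -0.0013], "aperture":0.024}]' | python3 -m jog>/dev/null ; python3 st.py && echo '[{"pos":[0, 0.002, -0.0007], "aperture":0.024}, {"pos":[0, 0.004, -0.0013], "aperture":0.024}, {"pos":[0, 0.004, -0.0013], "aperture":0.024}]' | python3 -m jog>/dev/null && python3 st.py && echo '[{"pos":[0, 0.002, -0.0007], "aperture":0.024}, {"pos":[0, 0.004, -0.0013], "aperture":0.024}, {"pos":[0, 0.004, -0.0013], "aperture":0.024}]' | python3 -m jog>/dev/null && python3 st.py && echo '[{"pos":[0, 0.002, -0.0007], "aperture":0.024}, {"pos":[0, 0.004, -0.0013], "aperture":0.024}, {"pos":[0, 0.004, -0.0013], "aperture":0.024}]' | python3 -m jog>/dev/null && python3 st.py&& echo '[{"pos":[0, 0.002, -0.0007], "aperture":0.024}, {"pos":[0, 0.004, -0.001], "aperture":0.024}, {"pos":[0, 0.004, -0.001], "aperture":0.024}]' | python3 -m jog>/dev/null && python3 st.py&& echo '[{"pos":[0, 0.002, -0.0007], "aperture":0.024}, {"pos":[0, 0.004, -0.001], "aperture":0.024}, {"pos":[0, 0.004, -0.001], "aperture":0.024}]' | python3 -m jog>/dev/null && python3 st.py
```

```text
turned 65.13874682234446 plate 82.9885167411961
x -0.0380 z 0.2221 ang 106.9 rad 0.0593  Fx -2.8 Fy -0.3 Fz 3.0 tang -1.8 radial 3.7
turned 66.40257377398869 plate 82.50324202860011
x -0.0368 z 0.2225 ang 105.6 rad 0.0593  Fx -3.2 Fy -0.5 Fz 1.9 tang -2.6 radial 2.7
turned 67.70057655310308 plate 82.0048447402973
x -0.0356 z 0.2229 ang 104.3 rad 0.0594  Fx -3.0 Fy 0.6 Fz 2.4 tang -2.3 radial 3.0
turned 69.00016553018827 plate 81.50583839569654
x -0.0344 z 0.2233 ang 103.0 rad 0.0596  Fx -2.5 Fy 0.1 Fz 2.1 tang -1.9 radial 2.6
turned 70.27096810002404 plate 81.01788523799488
x -0.0332 z 0.2236 ang 101.7 rad 0.0596  Fx -2.7 Fy 0.6 Fz 1.8 tang -2.3 radial 2.3
turned 71.5613667297331 plate 80.52240773345866
x -0.0320 z 0.2239 ang 100.4 rad 0.0597  Fx -2.6 Fy 0.2 Fz 2.8 tang -2.0 radial 3.2
```

Converted, 0.0012 m / 0.3 = 0.004, 0.0006 m / 0.3 = 0.002.

```bash

echo '[{"pos":[0, 0.002, -0.0003], "aperture":0.024}, {"pos":[0, 0.004, -0.001], "aperture":0.024}, {"pos":[0, 0.004, -0.001], "aperture":0.024}]' | python3 -m jog>/dev/null ; python3 st.py && echo '[{"pos":[0, 0.002, -0.0003], "aperture":0.024}, {"pos":[0, 0.004, -0.0007], "aperture":0.024}, {"pos":[0, 0.004, -0.0007], "aperture":0.024}]' | python3 -m jog>/dev/null && python3 st.py && echo '[{"pos":[0, 0.002, -0.0003], "aperture":0.024}, {"pos":[0, 0.004, -0.0007], "aperture":0.024}, {"pos":[0, 0.004, -0.0007], "aperture":0.024}]' | python3 -m jog>/dev/null && python3 st.py && echo '[{"pos":[0, 0.002, -0.0003], "aperture":0.024}, {"pos":[0, 0.004, -0.0007], "aperture":0.024}, {"pos":[0, 0.004, -0.0007], "aperture":0.024}]' | python3 -m jog>/dev/null && python3 st.py&& echo '[{"pos":[0, 0.002, -0.0003], "aperture":0.024}, {"pos":[0, 0.004, -0.0003], "aperture":0.024}, {"pos":[0, 0.004, -0.0003], "aperture":0.024}]' | python3 -m jog>/dev/null && python3 st.py&& echo '[{"pos":[0, 0.002, 0], "aperture":0.024}, {"pos":[0, 0.004, -0.0003], "aperture":0.024}, {"pos":[0, 0.004, -0.0003], "aperture":0.024}]' | python3 -m jog>/dev/null && python3 st.py
```

```text
turned 72.80661194193237 plate 80.04426789661207
x -0.0308 z 0.2242 ang 99.2 rad 0.0598  Fx -1.6 Fy -0.5 Fz 2.4 tang -1.2 radial 2.6
turned 73.86722254081113 plate 79.63702266190843
x -0.0298 z 0.2243 ang 98.1 rad 0.0599  Fx -4.2 Fy 0.5 Fz 2.9 tang -3.8 radial 3.5
turned 74.0653557955318 plate 79.56094495355192
x -0.0296 z 0.2243 ang 97.9 rad 0.0598  Fx -6.7 Fy -0.6 Fz 4.3 tang -6.0 radial 5.1
```

```bash
for i in 1; do echo '[{"aperture":0.024}, {"aperture":0.024}]' | python3 -m jog>/dev/null; python3 st.py; done; echo '[{"aperture":0.024}]' | python3 -m jog>/dev/null; python3 st.py
```

```text
turned 74.04480081272662 plate 79.56883750036003
x -0.0296 z 0.2243 ang 98.0 rad 0.0598  Fx -7.2 Fy -0.9 Fz 3.0 tang -6.7 radial 4.0
turned 74.07339820349583 plate 79.55785689057919
x -0.0296 z 0.2243 ang 97.9 rad 0.0598  Fx -6.9 Fy -0.6 Fz 3.3 tang -6.4 radial 4.2
```

The manual's scale: shifts go in shares of 0.3 m and turns go in shares of 180 degrees. Converting my numbers, -0.0035 m / 0.3 = -0.0117, -0.002 m / 0.3 = -0.0067.

```bash
echo '[{"pos":[0, -0.0033, 0], "aperture":0.024}, {"pos":[0, -0.0067, 0], "aperture":0.024}, {"pos":[0, -0.0117, 0], "aperture":0.024}, {"pos":[0, -0.0117, 0], "aperture":0.024}]' | python3 -m jog; python3 st.py; echo '[{"pos":[0, 0.0027, 0], "aperture":0.024}, {"pos":[0, 0.005, 0], "aperture":0.024}, {"pos":[0, 0.005, 0], "aperture":0.024}]' | python3 -m jog; python3 st.py
```

```text
t: 20.0
tool_pos: [0.5736, -0.0477, 0.2276]
eef_rot: [[-0.342, 0.94, 0.001], [0.94, 0.342, 0.0], [-0.0, 0.001, -1.0]]
wrist_force: [-0.6, 0.7, -0.2]
opening: 0.0242
finger_force: 0.0
turned 71.8001203272916 plate 80.43073293313437
x -0.0317 z 0.2246 ang 100.2 rad 0.0604  Fx -0.3 Fy 0.9 Fz -0.2 tang -0.4 radial -0.1
t: 20.38
tool_pos: [0.5749, -0.0472, 0.2276]
eef_rot: [[-0.342, 0.94, 0.0], [0.94, 0.342, 0.0], [-0.0, 0.0, -1.0]]
wrist_force: [0.1, -0.0, -0.4]
opening: 0.0239
finger_force: 0.0
turned 73.25948803646062 plate 79.87037595964406
x -0.0304 z 0.2246 ang 98.7 rad 0.0601  Fx 0.1 Fy -0.1 Fz -0.4 tang 0.0 radial -0.4
```

Converted, 0.0004 m / 0.3 = 0.0013.

```bash
echo '[{"pos":[0, 0.0013, 0], "aperture":0.024}, {"pos":[0, 0.0013, 0], "aperture":0.024}]' | python3 -m jog>/dev/null; python3 st.py; echo '[{"pos":[0, 0.0013, 0], "aperture":0.024}, {"pos":[0, 0.0013, 0], "aperture":0.024}]' | python3 -m jog >/dev/null; python3 st.py; echo '[{"pos":[0, 0.0017, 0], "aperture":0.024}, {"pos":[0, 0.0017, 0], "aperture":0.024}]' | python3 -m jog >/dev/null; python3 st.py
```

```text
turned 73.59667985090485 plate 79.7409035974419
x -0.0300 z 0.2246 ang 98.4 rad 0.0601  Fx -0.1 Fy -0.0 Fz 0.0 tang -0.1 radial 0.0
turned 73.81882752931493 plate 79.65560501233571
x -0.0298 z 0.2245 ang 98.2 rad 0.0601  Fx -0.5 Fy -0.1 Fz -0.2 tang -0.5 radial -0.1
turned 73.95150184027483 plate 79.60466173403628
x -0.0297 z 0.2245 ang 98.0 rad 0.0600  Fx -3.6 Fy -0.3 Fz 2.9 tang -3.2 radial 3.3
```

Converted, -0.01 m / 0.3 = -0.0333, -0.0028 m / 0.3 = -0.0093.

```bash
echo '[{"pos":[0, -0.0033, 0], "aperture":0.024}, {"pos":[0, -0.0093, 0], "aperture":0.024}, {"pos":[0, -0.0093, 0], "aperture":0.04}, {"pos":[0, -0.0093, 0], "aperture":0.04}, {"pos":[0, -0.0093, -0.0333], "aperture":0.04}]' | python3 -m jog>/dev/null; echo '[{"pos":[0, 0, -0.1], "aperture":0.04}, {"pos":[0, 0, -0.2333], "aperture":0.04}, {"pos":[0, 0, -0.3667], "aperture":0.04}, {"pos":[0, 0, -0.4], "aperture":0.04}, {"pos":[0, 0, -0.4], "aperture":0.04}]' | python3 -m jog; python3 - <<'E'
from h import *
f=cams.grab_frame('wrist'); cv2.imwrite('pics/w7.png',f[:350,150:500])
g=cams.grab_frame('side')[110:270,220:380]; cv2.imwrite('pics/s7.png',cv2.resize(g,None,fx=3.3,fy=3.3))
p=cams.camera_params('wrist');v=[.5548,.0914,.34817,0]
print(proj(p,P2W(v,np.array([[.069,-.078,.247],[.069,-.034,.247],[-.03,-.164,.22]]))).round())
E
```

```text
t: 22.38
tool_pos: [0.5735, -0.0478, 0.3578]
eef_rot: [[-0.342, 0.94, 0.001], [0.94, 0.342, -0.0], [-0.0, 0.001, -1.0]]
wrist_force: [0.2, -0.1, 0.2]
opening: 0.04
finger_force: 0.0
[[431. 140.]
 [435.  87.]
 [320. 221.]]
```

View pics/w7.png

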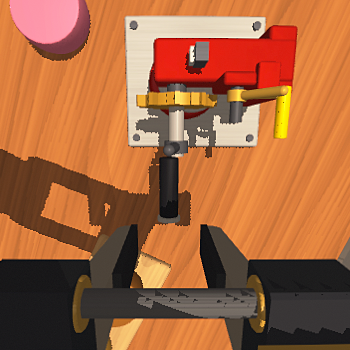

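View pics/s7.png

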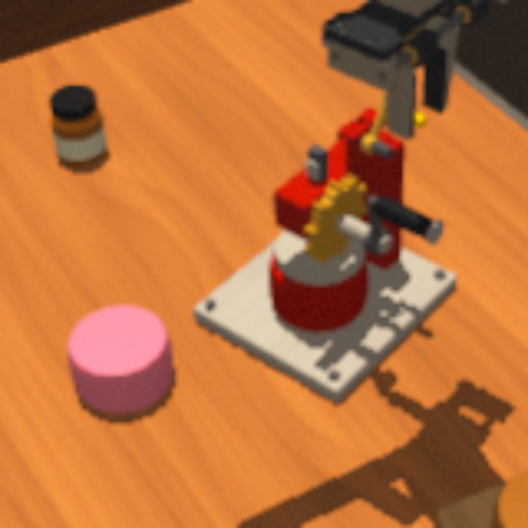

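The wrist view shows the pawl bar parked at about (433, 88–138), where I expected it. The crank is near the top at about (320, 217). The side view shows the plate down on the red cheese, with the gripper clear of everything.

```bash
python3 -c "
from station import robot
print(robot.close_job())"
```

```text
the job is handed in; nothing more can be done
None
```

The job is handed in at about 22 s: the pawl is parked and the plate rests on the red cheese with roughly 7–10 N (estimated from the crank force, not measured directly), with the gripper clear; no verdict came back.

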